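Wedge up the sagging cup board

TASK

The wooden cup board on the dresser sags at its free end. Take the wooden wedge that is thick enough and push it, thin tip first, under the middle of that low end until the bubble of the spirit level on the board stands between its two black lines. Leave the wedge there flat on the dresser, let go, keep the black mug standing on the board, and do not disturb the thin wedge, the salt shaker or the lemon.

Things in the scene. Friction and masses are not known exactly. Their poses are not given: they have to be found in the camera images.
- low_edge (a point): middle of the lower edge at the free end of a wooden board (130 wide, 180 long, 16 mm thick) hinged at its far end to a fixed rail. x runs along the edge, y points outward from the board: a wedge goes in against y. At the start it hangs 5 mm above the dresser top; level at 19 mm; it rests with a few N on what lies under it. Rubber feet 16 mm wide lie 53 mm to each side
- bubble (a joint): reading of the spirit level (aluminium bar 130x24x20 mm lying along the board, beside a black mug): the board's slope in rad, 0 = bubble centred, about +0.078 at the start (free end low, bubble off towards the hinge), below 0 if the free end is too high. The bubble is between the two black lines within about 0.025 of 0
- stout_wedge_grip (a point): stout pale wooden wedge, 120 long, 30 wide, 26 mm high at the thick end. The point is the centre of its flat-topped grip block (30 mm long), 13 mm above the underside, 15 mm from the thick end. x points to the thin tip, 105 mm from this point, 3 mm thick; the ramp rises evenly from tip to full height over 90 mm. It lies flat
- thin_wedge_grip (a point): the thin pale wooden wedge: the same length, width and grip block, but only 12 mm high, not enough to level the board; the point is the centre of its grip block, 6 mm above its underside, x axis to the tip. It is to be left alone
- shaker: small salt shaker, glass with a grey cap, 44 mm across, 90 mm tall, stands upright at the back; origin at the centre of its underside. Not to be disturbed
- lemon: lemon, 58 x 87 x 57 mm, at the back; origin under its centre. Not to be disturbed
- cup: black speckled enamel mug, 89 mm across, 79 mm tall, standing on the board; origin at its underside. It stays standing there

How it is judged (in metres and radians):
At the end, for the whole second after the job is handed in: The bubble reads within 0.025 rad of centred; the stout wedge lies flat on the dresser with its tip under the middle of the low end (grip block within 45 mm sideways of the edge's middle and 0 to 85 mm outside the edge, pointing in within 25 degrees), at rest and released (value of joint bubble between -0.025 and 0.025 rad and height (world z) of stout_wedge_grip below 0.019 m and angle between stout_wedge_grip's own z axis and vertical below 0.1 rad and y of stout_wedge_grip in the frame of low_edge between 0 and 0.085 m and x of stout_wedge_grip in the frame of low_edge between -0.045 and 0.045 m and angle between the x axis of stout_wedge_grip and the y axis of low_edge, either way round below 0.45 rad and linear speed of stout_wedge below 0.02 m/s); the robot touches nothing.
It fails at once if the thin wedge is shifted by more than 30 mm (distance of thin_wedge_grip from where it was at the start of the episode above 0.03 m).
It fails at once if the salt shaker is shifted by more than 30 mm or knocked over (distance of shaker from where it was at the start of the episode above 0.03 m or angle between shaker's own z axis and vertical above 0.6 rad).
It fails at once if the lemon is shifted by more than 40 mm (distance of lemon from where it was at the start of the episode above 0.04 m).
It fails at once if the mug on the board is knocked over or shifted by more than 40 mm (distance of cup from where it was at the start of the episode above 0.04 m or angle between cup's own z axis and vertical above 0.5 rad).
It also fails if it takes over 32 s, if anything falls off the work surface, if the arm or the gripper's body presses on something with over 40 N, if the wrist force passes 120 N, or if a joint passes its speed limit or range.

ROBOT

A 6-joint arm with a two-finger parallel gripper is mounted at the origin on a cart in front of the work surface, level with it; the furniture and walls round the work are solid. World frame = base frame: x ahead of the robot, y to its left, z up, the work surface at z = 0. Lengths are in mm, angles in rad, forces in N, time in s.
With the tool pointing down it reaches from about 300 to 875 mm from the base axis. Payload 4.2 kg.
Tool frame: the origin (TCP) lies at the very end of the fingers, on their centre line; the grasp point (between the pads) lies bot.pinch_z behind it (bot.pinch_z is the distance from the TCP to the grasp point, in mm); z points along the fingers, x is the direction in which the jaws open and shut, and the axes are right-handed (so a half turn about z gives the same grasp; the last joint's range is limited). The gripper opens to 85 mm and grips with 20 to 120 N. Pads are 22 mm wide; open, the fingers measure 114 mm over their backs; the gripper's body (76 mm by 85 mm) begins 54 mm behind the grasp point. The pads swing forward as they close: fully open they stand 13 mm farther back than shut.
Start: joints at [1.162, 0.32, 1.565, -0, 1.257, -0.02], TCP at [217.973, 532.099, 231.338] pointing down, gripper open.
Joint ranges: [-3.11, 3.11], [-0.84, 2.01], [0.21, 2.61], [-1.34, 4.49], [0.05, 2.63], [-2.56, 2.56]. Speed limits (rad/s): [2.57, 2.57, 3.14, 3.14, 3.14, 3.14].

INTERFACE

Orientations are given as a unit quaternion [x, y, z, w].
In Python, from station import bot, optics gives the robot as it stands. The module is installed in compiled form; this text tells all that it offers.
- The arm moves only by the tool drive_tool, never from a script. Its argument "commands" is a list of rows, each an object with "translation": the shift along the world's x, y, z in mm, a list of three; "yaw": the turn about the world's z in rad; "jaw": the opening, from 0 (shut) to 1 (fully open). A call has exactly 10 rows; each row is the pose to reach, as a shift and turn from the pose commanded when the call began; what a row does not reach only later rows make up. A row lasts 1/8 s, in which the tool goes at most 62.5 mm and 10.7 degrees, less where a joint would pass 70% of its speed; a pose out of reach is approached as far as the arm can. A call with a gripper value outside its range is refused whole. The fingers move at their own pace and stop on an object; "grip_force" is the grip in N (left out, the last holds). Time passes only in rows, so rows that repeat a pose let the fingers close, or fill a call up. It gives the time, the measured TCP pose, the force and the opening at its end, in the units of the state.
- bot.read_state(): the state, without advancing time (a new reading comes with each control period).
- optics.camera(name): name is "scene" or "side" or "wrist"; returns the picture (420x560x3 uint8, blue, green, red); there is no depth.
- optics.get_calibration(name): a dict with "camera_matrix" (3x3 intrinsics, pixels), "rvec" (rotation vector, rad) and "tvec" (3), from world to camera coordinates, as OpenCV has them. Camera axes: x right, y down, z forward; pixel columns grow to the right and rows downward; lengths in mm; the calibration is good to about 2 mm. A picture is of the moment at which its call begins: read the wrist's pose just before it. get_calibration takes no time and is no camera call; for the wrist camera it gives the pose at the moment of the call.
- bot.finish_job(): hands the job in, once; it reports no verdict.
The state is a dict: "t": time; "joints": joint angles; "joint_velocities": joint speeds; "effort": joint torques, N m; "eef_pos": TCP position; "eef_rot": TCP orientation; "contact_force": force on the tool from outside, world axes, zero at the start; "wrist_torque": the same for the moment, N m; "width": opening from 0.0 (shut) to 1.0 (fully open).
Only numpy, scipy, OpenCV 4.12 (cv2) and the standard library are available. Lean on these libraries where they do the work, as an engineer would, in place of code of your own. Each camera call takes 0.05 s, during which the arm holds its last target.

## Working session

There is one attempt and no reset: what is moved stays moved. The work goes in short steps, Python scripts to look and compute and a tool call to move; the robot and the scene stay as the last step left them, time stands still between calls to the robot, and variables do not carry over. Pictures are saved under pics/ and viewed, and the job is handed in when it is done.

Besides the shell and the picture viewer there is one more tool, called after ">>>" as name(argument=value, ...), one argument or row to a line, values as JSON. drive_tool: Moves the arm, as the interface text tells. Its arguments: {"type":"object","properties":{"commands":{"type":"array"},"grip_force":{"type":"number"}},"required":["commands"]}

```bash
mkdir -p pics; cat > h.py <<'E'
import numpy as np,cv2
from station import bot,optics
def ray(cal,uv):
    K=np.array(cal["camera_matrix"],float);R=cv2.Rodrigues(np.array(cal["rvec"],float))[0];t=np.array(cal["tvec"],float).ravel()
    C=-R.T@t
    d=R.T@np.linalg.inv(K)@np.array([uv[0],uv[1],1.0])
    return C,d
def onz(cal,uv,z):
    C,d=ray(cal,uv);return C+d*(z-C[2])/d[2]
def proj(cal,P):
    return cv2.projectPoints(np.array(P,float).reshape(-1,3),np.array(cal["rvec"],float),np.array(cal["tvec"],float),np.array(cal["camera_matrix"],float),None)[0].reshape(-1,2)
E
python3 - <<'E'
from h import *
for n in ["scene","side","wrist"]:
    c=optics.get_calibration(n);cv2.imwrite(f"pics/{n}0.png",optics.camera(n))
    print(n,np.round(ray(c,(280,210))[0]))
print(bot.read_state(),bot.pinch_z)
E
```

```text
scene [ 137. -373.  664.]
side [328. 935. 300.]
wrist [153. 559. 372.]
{'t': 0.15, 'joints': array([ 1.16200763e+00,  3.20156483e-01,  1.56536997e+00, -7.12260639e-06,
        1.25740156e+00, -2.00185493e-02]), 'joint_velocities': array([ 0.00029898, -0.00104174, -0.00451849, -0.00091134, -0.00012619,
       -0.00088011]), 'effort': array([ 4.06942845e-04, -4.15839386e+01, -2.34347838e+01,  1.90015436e-05,
        6.06137415e-03,  1.04334367e-05]), 'eef_pos': array([217.82787061, 531.76942091, 230.6800258 ]), 'eef_rot': array([ 8.30375811e-01,  5.57203344e-01, -5.59934356e-04,  3.63712213e-04]), 'contact_force': array([ 0.44585591, -0.16217062,  0.47496663]), 'wrist_torque': array([ 0.01403908, -0.02667769,  0.01907797]), 'width': 0.9998132694973492} 18.700000000000003
```

View pics/scene0.png

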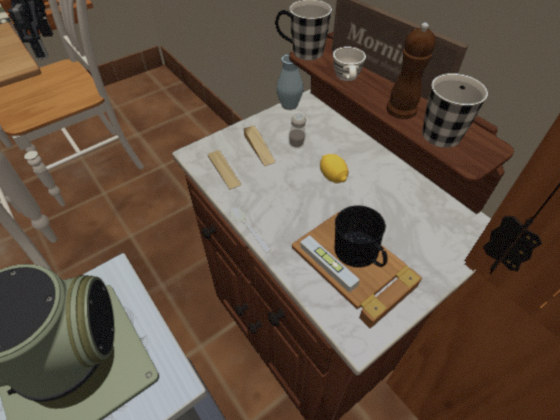

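View pics/side0.png

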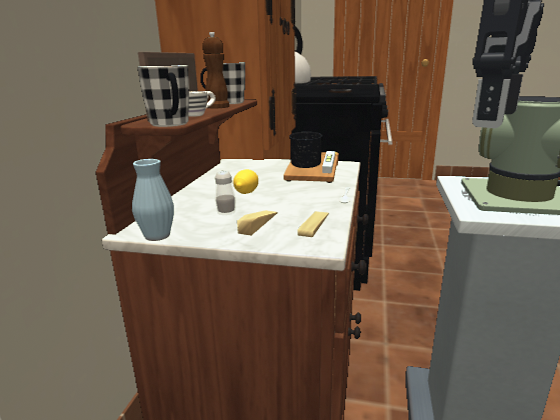

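View pics/wrist0.png

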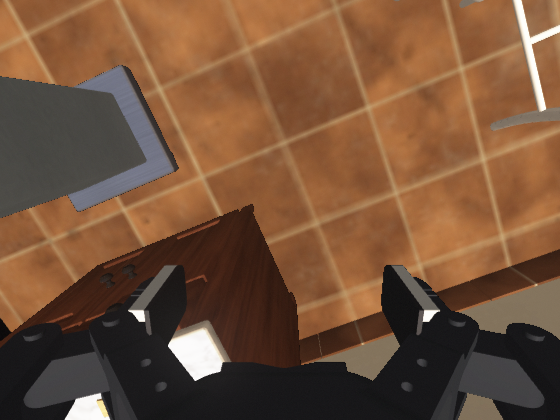

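```bash
python3 - <<'E'
import cv2
a=cv2.imread("pics/scene0.png");b=cv2.imread("pics/side0.png")
cv2.imwrite("pics/z1.png",cv2.resize(a[110:210,190:320],None,fx=6,fy=6,interpolation=cv2.INTER_CUBIC))
cv2.imwrite("pics/z2.png",cv2.resize(b[195:245,225:340],None,fx=6.5,fy=6.5,interpolation=cv2.INTER_CUBIC))
cv2.imwrite("pics/z3.png",cv2.resize(a[195:325,280:430],None,fx=4.5,fy=4.5,interpolation=cv2.INTER_CUBIC))
cv2.imwrite("pics/z4.png",cv2.resize(b[125:190,275:350],None,fx=8,fy=8,interpolation=cv2.INTER_CUBIC))
E
```

```text
(no output)
```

View pics/z1.png

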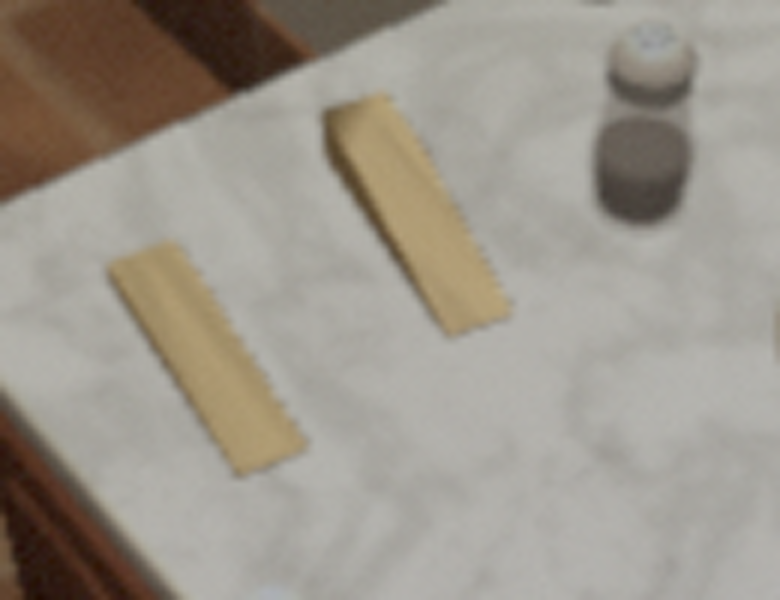

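View pics/z2.png

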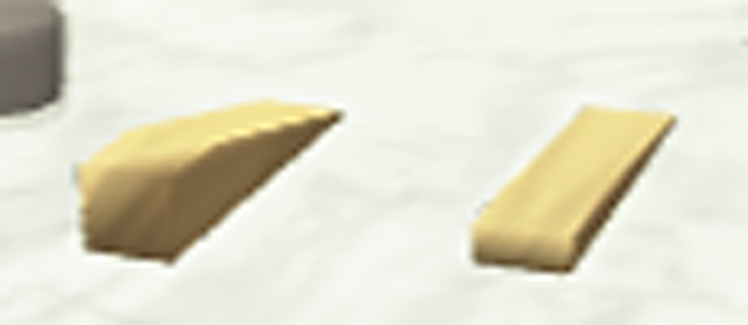

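View pics/z3.png

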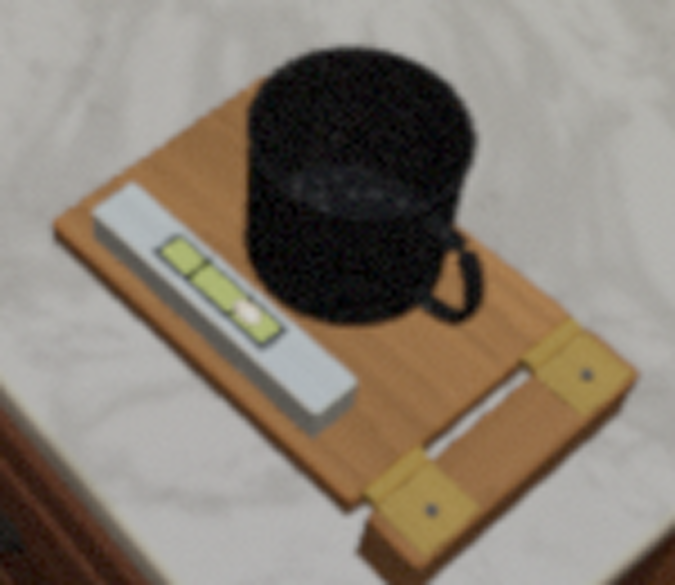

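View pics/z4.png

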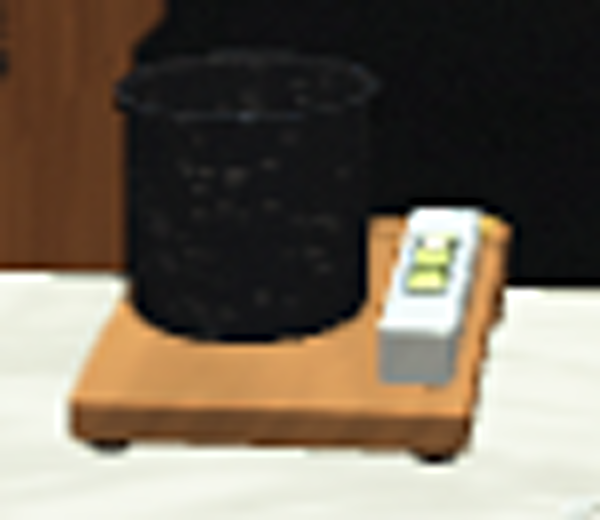

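```bash
cat > fit.py <<'E'
from h import *
from scipy.optimize import least_squares
cs=optics.get_calibration("scene");cd=optics.get_calibration("side")
f=lambda p,s,o:[(p[0]+.5)/s-.5+o[0],(p[1]+.5)/s-.5+o[1]]
S1=lambda p:f(p,6,(190,110));S2=lambda p:f(p,6.5,(225,195));S3=lambda p:f(p,4.5,(280,195));S4=lambda p:f(p,8,(275,125))
def fit(obs,x0):
    def r(q):
        c,s=np.cos(q[2]),np.sin(q[2]);o=[]
        for cal,P,uv in obs:
            w=[q[0]+c*P[0]-s*P[1],q[1]+s*P[0]+c*P[1],P[2]]
            o.append(proj(cal,w)[0]-uv)
        return np.ravel(o)
    L=least_squares(r,x0,loss="soft_l1");print(np.round(L.x,3));print(np.round(r(L.x).reshape(-1,2),2).tolist());return L.x
# wedge frame: origin grip centre xy, x to tip. tip at +105; thick end -15
def wedge(h,sc,sd,x0):
    o=[]
    for (P,uv) in sc:o.append((cs,P,S1(uv)))
    for (P,uv) in sd:o.append((cd,P,S2(uv)))
    return fit(o,x0)
print("ests",onz(cs,S1((360,110)),26),onz(cs,S1((140,258)),12),onz(cs,S3((55,225)),21))
# x to -y: wedge +y -> +x world
wedge(26,[((105,-15,0),(455,337)),((105,15,3),(512,315)),((-15,15,26),(388,95)),((-15,-15,26),(328,112))],
 [((-15,-15,0),(172,263)),((-15,15,0),(85,249)),((105,-15,0),(343,117))][0:3],list(onz(cs,S1((360,130)),26)[:2])+[-1.57])
wedge(12,[((105,-15,0),(240,476)),((105,15,3),(308,447)),((-15,15,12),(178,242)),((-15,-15,12),(108,267))],
 [((-15,-15,0),(575,272)),((-15,15,0),(475,262)),((105,-15,3),(676,118))],list(onz(cs,S1((140,258)),12)[:2])+[-1.57])
b=fit([(cs,(-65,1,21),S3((55,225))),(cs,(-65,-180,35),S3((350,500))),
 (cd,(-65,0,5),S4((465,452))),(cd,(65,0,5),S4((72,432))),(cd,(65,1,21),S4((72,402)))],list(onz(cs,S3((150,150)),21)[:2])+[0])
print("mug",onz(cs,S3((345,320)),25),"shaker",onz(cs,S1((643,205)),0), "lemon",onz(cs,(335,178),10))
E
python3 fit.py
```

```text
ests [543.82866089 294.84026942  26.        ] [431.84549848 286.75999813  12.        ] [415.30060252 -38.34574912  21.        ]
[542.406 284.981  -1.751]
[[-0.99, 0.83], [0.95, -0.46], [0.15, -0.46], [-0.92, 0.22], [0.29, -0.22], [-0.83, -0.38], [0.02, -0.24]]
[431.699 274.251  -1.695]
[[-0.26, 0.96], [0.4, -0.08], [-0.46, -0.31], [-0.38, -0.18], [0.02, 0.21], [-0.59, -0.28], [0.02, -0.89]]
[ 4.79107e+02 -3.38210e+01  2.00000e-02]
[[-1.84, -1.14], [0.78, 3.44], [0.68, 0.58], [-0.66, 1.2], [-0.86, -0.92]]
mug [ 479.34585432 -148.89866407   25.        ] shaker [619.28793676 201.04932273   0.        ] lemon [608.87529103  50.25065863  10.        ]
```

```bash
python3 - <<'E'
from h import *
cs=optics.get_calibration("scene");cd=optics.get_calibration("side")
print("vase",onz(cs,(290,105),0),onz(cd,(157,236),0))
C,d=ray(cs,(289,57));print("vase top at z150-200",onz(cs,(289,57),150),onz(cs,(289,57),200),onz(cd,(148,160),150),onz(cd,(148,160),130))
E
```

```text
vase [703.20370623 335.76664583   0.        ] [699.91344136 337.09818237   0.        ]
vase top at z150-200 [691.36567214 328.50396127 150.        ] [637.45108934 260.35505344 200.        ] [677.61674343 366.63993245 150.        ] [724.29469413 290.70069378 130.        ]
```

>>> drive_tool(
  commands=[
    {"translation": [46, -35, 0], "yaw": -0.17, "jaw": 1},
    {"translation": [92, -70, 0], "yaw": -0.34, "jaw": 1},
    {"translation": [138, -105, 0], "yaw": -0.51, "jaw": 1},
    {"translation": [184, -140, -10], "yaw": -0.68, "jaw": 1},
    {"translation": [230, -175, -30], "yaw": -0.85, "jaw": 1},
    {"translation": [276, -210, -50], "yaw": -1.02, "jaw": 1},
    {"translation": [310, -235, -70], "yaw": -1.19, "jaw": 1},
    {"translation": [324, -247, -80], "yaw": -1.36, "jaw": 1},
    {"translation": [324, -247, -80], "yaw": -1.36, "jaw": 1},
    {"translation": [324, -247, -80], "yaw": -1.36, "jaw": 1},
  ],
)

```text
t: 1.4
eef_pos: [541.5, 285.7, 151.7]
eef_rot: [0.996, -0.088, -0.0, -0.0]
contact_force: [-0.9, -0.6, 0.1]
width: 0.998
```

```bash
python3 - <<'E'
from h import *
s=bot.read_state();c=optics.get_calibration("wrist");im=optics.camera("wrist");cv2.imwrite("pics/w1.png",im)
print(s["t"],s["eef_pos"],s["eef_rot"],s["joints"],s["contact_force"])
for z,y in((26,-1.751),):
  for P in[(105,-15,0),(105,15,0),(-15,15,26),(-15,-15,26),(-15,15,0),(-15,-15,0),(15,15,26),(15,-15,26)]:
    cc,ss=np.cos(y),np.sin(y);u=proj(c,[542.4+cc*P[0]-ss*P[1],285+ss*P[0]+cc*P[1],P[2]])[0];print(P,np.round(u,1));cv2.circle(im,tuple(int(k) for k in u),3,(0,0,255),1)
cv2.imwrite("pics/w1o.png",im)
E
```

```text
1.4 [541.52530282 285.68604558 151.65263092] [ 9.96161028e-01 -8.75394903e-02 -1.64678046e-05 -2.08054090e-04] [4.66473364e-01 4.34778763e-01 1.59431166e+00 4.13921030e-04
 1.11231131e+00 6.41593570e-01] [-0.90539674 -0.64987478  0.09050815]
(105, -15, 0) [269.9 300.9]
(105, 15, 0) [299.9 301.1]
(-15, 15, 26) [304.1 188.4]
(-15, -15, 26) [267.7 188.2]
(-15, 15, 0) [302.3 182.5]
(-15, -15, 0) [269.  182.4]
(15, 15, 26) [303.3 223.1]
(15, -15, 26) [268.  222.9]
```

View pics/w1o.png

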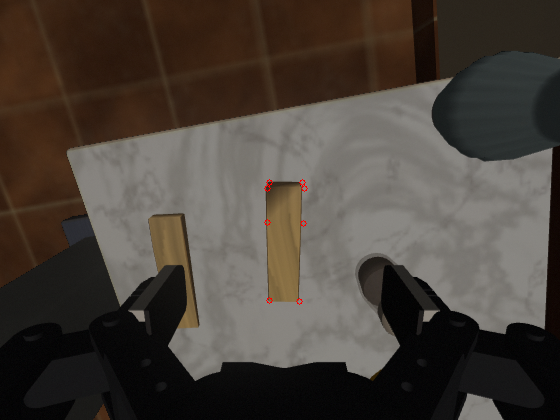

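>>> drive_tool(
  commands=[
    {"translation": [0.5, -0.5, -35], "yaw": 0, "jaw": 0.8},
    {"translation": [0.5, -0.5, -75], "yaw": 0, "jaw": 0.8},
    {"translation": [0.5, -0.5, -110], "yaw": 0, "jaw": 0.8},
    {"translation": [0.5, -0.5, -135], "yaw": 0, "jaw": 0.8},
    {"translation": [0.5, -0.5, -146], "yaw": 0, "jaw": 0.8},
    {"translation": [0.5, -0.5, -146], "yaw": 0, "jaw": 0.8},
    {"translation": [0.5, -0.5, -146], "yaw": 0, "jaw": 0.2},
    {"translation": [0.5, -0.5, -146], "yaw": 0, "jaw": 0.2},
    {"translation": [0.5, -0.5, -146], "yaw": 0, "jaw": 0.2},
    {"translation": [0.5, -0.5, -146], "yaw": 0, "jaw": 0.2},
  ],
  grip_force=50,
)

```text
t: 2.7
eef_pos: [543.3, 285.1, 6.8]
eef_rot: [0.996, -0.089, 0.001, -0.001]
contact_force: [-0.2, 0.5, 5.4]
width: 0.335
```

```bash
python3 - <<'E'
from h import *
cv2.imwrite("pics/w2.png",optics.camera("wrist"))
b=optics.camera("side");cv2.imwrite("pics/s2.png",cv2.resize(b[100:280,150:390],None,fx=3,fy=3))
s=bot.read_state();print(s["t"],s["eef_pos"],s["contact_force"],s["width"])
E
```

```text
2.8 [543.30016214 285.05814345   6.76923434] [-1.97188296  0.97834791  5.48393642] 0.3389175770897913
```

View pics/w2.png

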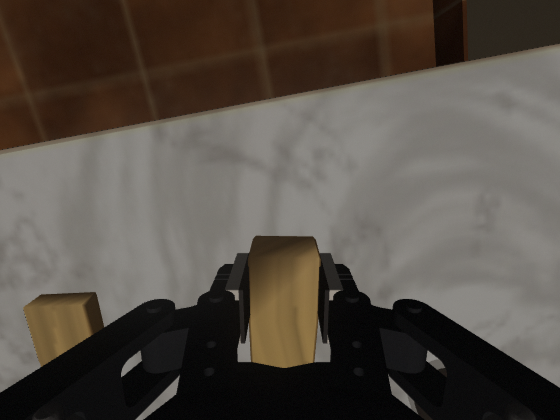

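View pics/s2.png

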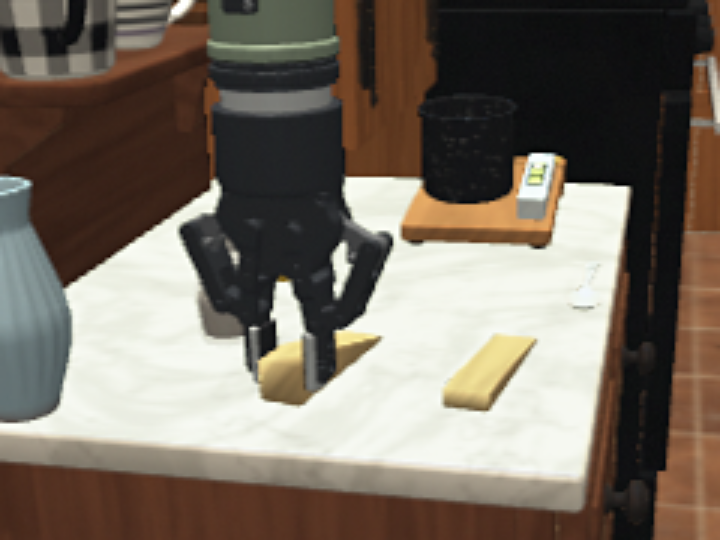

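>>> drive_tool(
  commands=[
    {"translation": [0, 0, 15], "yaw": 0, "jaw": 0.2},
    {"translation": [0, 0, 35], "yaw": 0, "jaw": 0.2},
    {"translation": [-10, -30, 40], "yaw": 0, "jaw": 0.2},
    {"translation": [-25, -70, 40], "yaw": 0.05, "jaw": 0.2},
    {"translation": [-40, -110, 40], "yaw": 0.1, "jaw": 0.2},
    {"translation": [-55, -150, 40], "yaw": 0.15, "jaw": 0.2},
    {"translation": [-63, -175, 40], "yaw": 0.18, "jaw": 0.2},
    {"translation": [-63, -184, 40], "yaw": 0.18, "jaw": 0.2},
    {"translation": [-63, -184, 40], "yaw": 0.18, "jaw": 0.2},
    {"translation": [-63, -184, 40], "yaw": 0.18, "jaw": 0.2},
  ],
)

```text
t: 4.05
eef_pos: [480.2, 101.4, 45.5]
eef_rot: [1.0, 0.001, 0.001, -0.0]
contact_force: [0.4, -0.3, 0.1]
width: 0.343
```

```bash
python3 - <<'E'
from h import *
cv2.imwrite("pics/w3.png",optics.camera("wrist"))
b=optics.camera("side");cv2.imwrite("pics/s3f.png",b);cv2.imwrite("pics/s3.png",cv2.resize(b[120:240,230:370],None,fx=5,fy=5,interpolation=cv2.INTER_CUBIC))
b=optics.camera("scene");cv2.imwrite("pics/c3f.png",b);cv2.imwrite("pics/c3.png",cv2.resize(b[150:330,200:440],None,fx=3.3,fy=3.3,interpolation=cv2.INTER_CUBIC))
s=bot.read_state();print(s["t"],s["eef_pos"],s["eef_rot"],s["contact_force"],s["width"])
E
```

```text
4.2 [479.74070102 101.34629287  45.28408649] [ 9.99998904e-01  1.47502256e-03  1.12045112e-04 -6.00639751e-05] [-0.13632441 -0.20765908 -1.28157022] 0.337399181277143
```

View pics/w3.png

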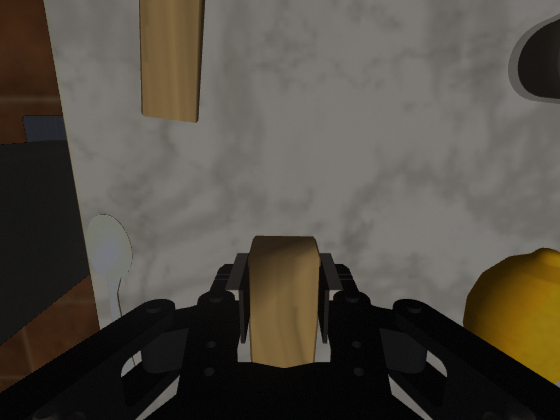

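View pics/s3.png

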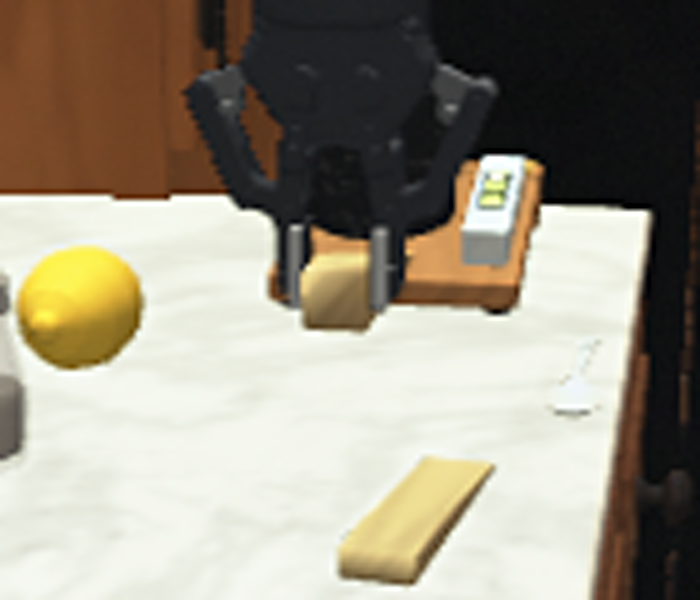

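View pics/c3.png

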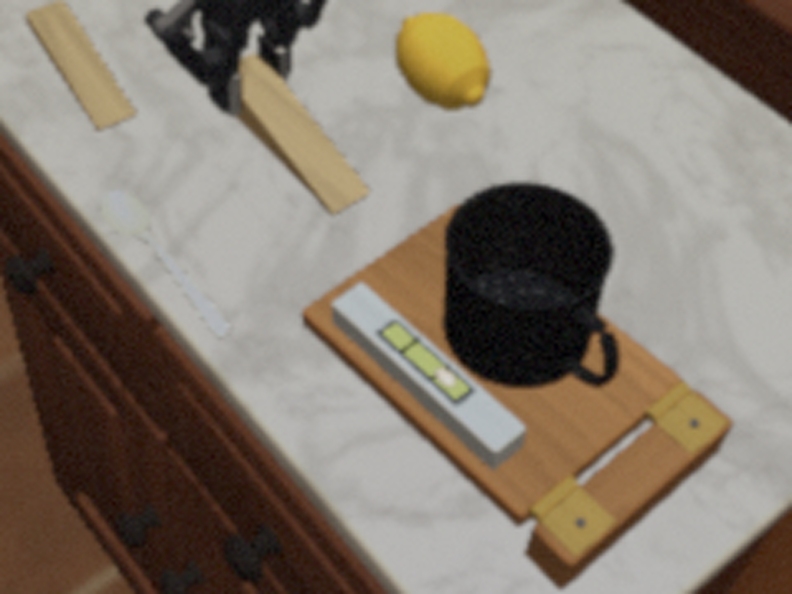

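```bash
python3 - <<'E'
from h import *
cs=optics.get_calibration("scene");cd=optics.get_calibration("side")
f=lambda p,s,o:[(p[0]+.5)/s-.5+o[0],(p[1]+.5)/s-.5+o[1]]
a=cv2.imread("pics/scene0.png");a=cv2.resize(a,None,fx=4,fy=4,interpolation=cv2.INTER_CUBIC)
b=cv2.imread("pics/side0.png");b=cv2.resize(b,None,fx=8,fy=8,interpolation=cv2.INTER_CUBIC)
for x0,y0,th,col in((479,-34,0.02,(0,0,255)),(479,-34,0.08,(255,0,0))):
  P=[(-65,0,5),(65,0,5),(65,1,21),(-65,1,21),(-65,-179,35),(65,-179,35)]
  W=[(x0+np.cos(th)*p[0]-np.sin(th)*p[1],y0+np.sin(th)*p[0]+np.cos(th)*p[1],p[2]) for p in P]
  for im,c,s in((a,cs,4),(b,cd,8)):
    u=((proj(c,W)+.5)*s).astype(int)
    for i,j in((0,1),(1,2),(2,3),(3,0),(3,4),(4,5),(5,2)):cv2.line(im,tuple(map(int,u[i])),tuple(map(int,u[j])),col,1)
cv2.imwrite("pics/ov1.png",a[195*4:325*4,285*4:430*4]);cv2.imwrite("pics/ov2.png",b[125*8:190*8,275*8:350*8])
E
```

```text
(no output)
```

View pics/ov1.png

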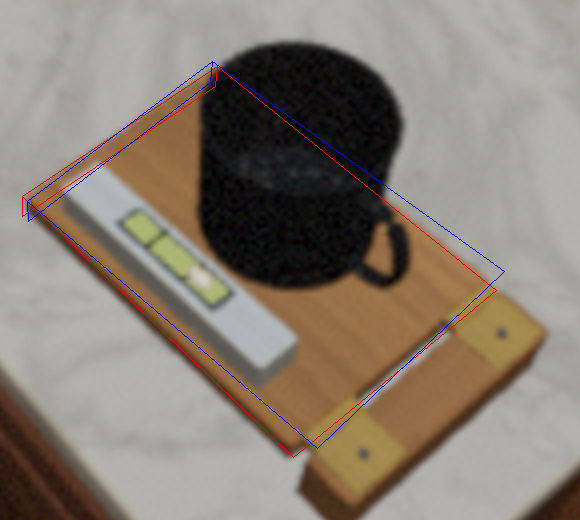

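View pics/ov2.png

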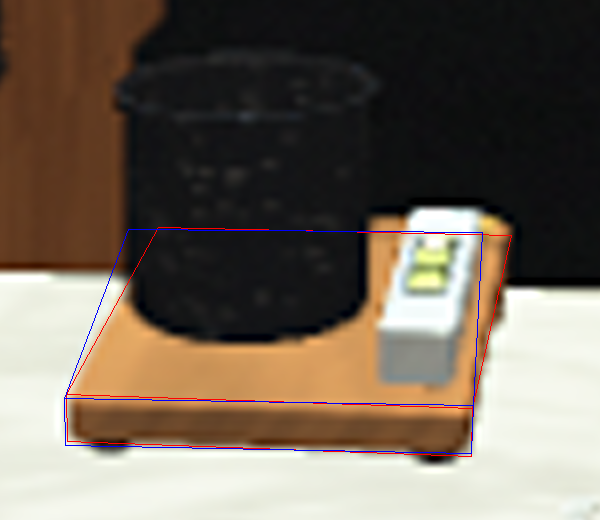

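>>> drive_tool(
  commands=[
    {"translation": [0, 0, -15], "yaw": 0, "jaw": 0.2},
    {"translation": [0, 0, -28], "yaw": 0, "jaw": 0.2},
    {"translation": [0, 0, -36], "yaw": 0, "jaw": 0.2},
    {"translation": [0, 0, -39], "yaw": 0, "jaw": 0.2},
    {"translation": [0, 0, -39], "yaw": 0, "jaw": 0.2},
    {"translation": [0, -5, -39], "yaw": 0, "jaw": 0.2},
    {"translation": [0, -15, -39], "yaw": 0, "jaw": 0.2},
    {"translation": [0, -25, -39], "yaw": 0, "jaw": 0.2},
    {"translation": [0, -25, -39], "yaw": 0, "jaw": 0.2},
    {"translation": [0, -25, -39], "yaw": 0, "jaw": 0.2},
  ],
)

```text
t: 5.45
eef_pos: [480.1, 74.2, 6.8]
eef_rot: [1.0, 0.001, 0.001, 0.001]
contact_force: [0.0, -2.2, 5.3]
width: 0.345
```

```bash
python3 - <<'E'
from h import *
b=optics.camera("side");cv2.imwrite("pics/s4.png",cv2.resize(b[130:210,260:360],None,fx=7,fy=7,interpolation=cv2.INTER_CUBIC))
b=optics.camera("scene");cv2.imwrite("pics/c4.png",cv2.resize(b[160:310,230:400],None,fx=4,fy=4,interpolation=cv2.INTER_CUBIC))
s=bot.read_state();print(s["t"],s["eef_pos"],s["eef_rot"],s["contact_force"],s["wrist_torque"],s["width"])
E
```

```text
5.55 [480.11107411  74.21412353   6.76363022] [9.99998997e-01 1.06374591e-03 7.37478164e-04 5.75745512e-04] [ 0.78566149 -2.02856842  5.8231417 ] [-0.36765618 -0.09890463 -0.03920176] 0.33656993217710157
```

View pics/s4.png

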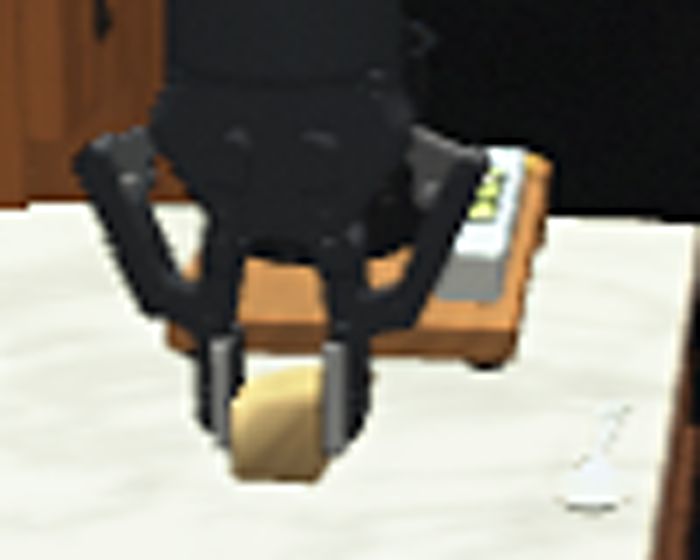

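View pics/c4.png

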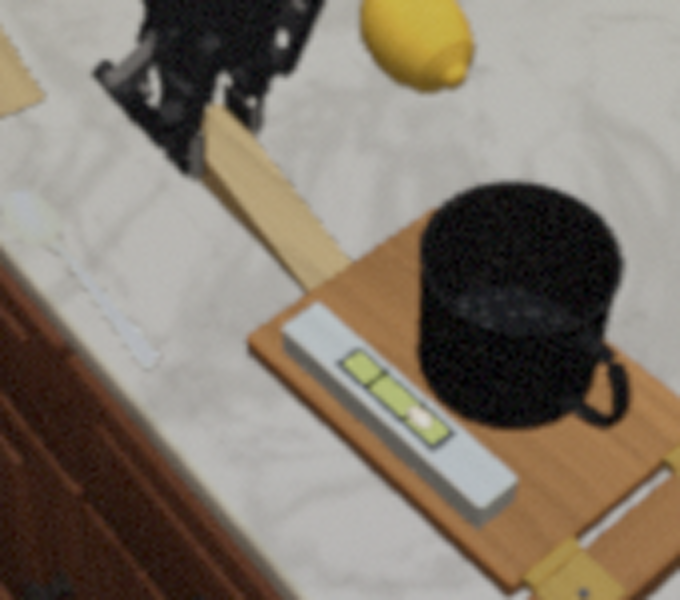

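>>> drive_tool(
  commands=[
    {"translation": [0, -10, 0], "yaw": 0, "jaw": 0.2},
    {"translation": [0, -20, 0], "yaw": 0, "jaw": 0.2},
    {"translation": [0, -29, 0], "yaw": 0, "jaw": 0.2},
    {"translation": [0, -38, 0], "yaw": 0, "jaw": 0.2},
    {"translation": [0, -46, 0], "yaw": 0, "jaw": 0.2},
    {"translation": [0, -54, 0], "yaw": 0, "jaw": 0.2},
    {"translation": [0, -62, 0], "yaw": 0, "jaw": 0.2},
    {"translation": [0, -68, 0], "yaw": 0, "jaw": 0.2},
    {"translation": [0, -68, 0], "yaw": 0, "jaw": 0.2},
    {"translation": [0, -68, 0], "yaw": 0, "jaw": 0.2},
  ],
)

```text
t: 6.8
eef_pos: [479.9, 7.3, 6.7]
eef_rot: [1.0, 0.0, 0.001, -0.0]
contact_force: [0.4, 4.1, 5.6]
width: 0.339
```

```bash
python3 - <<'E'
from h import *
b=optics.camera("side");cv2.imwrite("pics/s5.png",cv2.resize(b[130:210,260:360],None,fx=7,fy=7,interpolation=cv2.INTER_CUBIC))
b=optics.camera("scene");cv2.imwrite("pics/c5.png",cv2.resize(b[190:310,270:400],None,fx=5,fy=5,interpolation=cv2.INTER_CUBIC))
s=bot.read_state();print(s["t"],s["eef_pos"],s["eef_rot"],s["contact_force"],s["wrist_torque"],s["width"])
E
```

```text
6.9 [479.83661606   7.31677394   6.73089721] [ 9.99999738e-01  3.64714297e-04  5.68603557e-04 -2.61717302e-04] [0.60639562 4.10526835 6.07280104] [ 0.60302738  0.06636152 -0.09776889] 0.3337272872611655
```

View pics/s5.png

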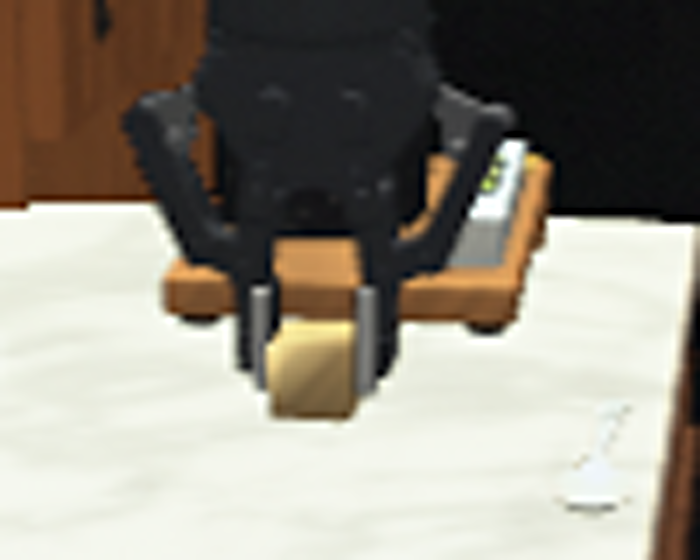

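View pics/c5.png

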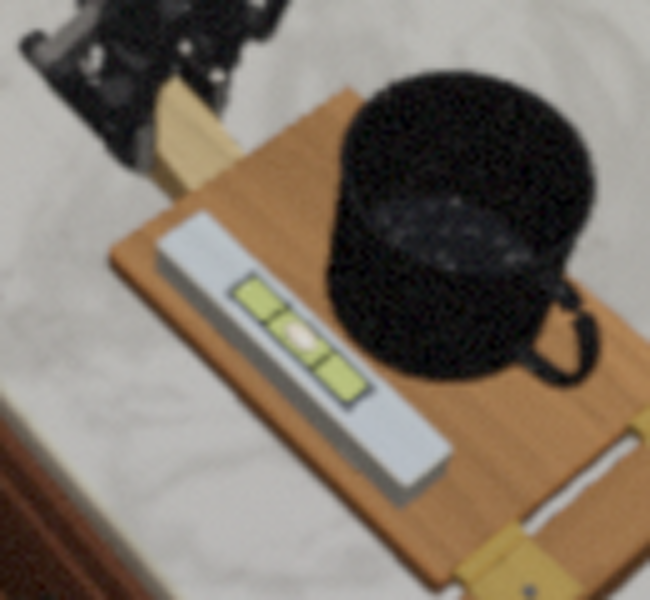

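>>> drive_tool(
  commands=[
    {"translation": [0, 0, 1], "yaw": 0, "jaw": 0.4},
    {"translation": [0, 0, 1], "yaw": 0, "jaw": 0.5},
    {"translation": [0, 0, 1], "yaw": 0, "jaw": 0.65},
    {"translation": [0, 0, 1], "yaw": 0, "jaw": 0.8},
    {"translation": [0, 0, 3], "yaw": 0, "jaw": 0.8},
    {"translation": [0, 0, 15], "yaw": 0, "jaw": 0.8},
    {"translation": [0, 5, 40], "yaw": 0, "jaw": 0.8},
    {"translation": [0, 25, 75], "yaw": 0, "jaw": 0.8},
    {"translation": [0, 60, 110], "yaw": 0, "jaw": 0.8},
    {"translation": [0, 90, 150], "yaw": 0, "jaw": 0.8},
  ],
)

```text
t: 8.15
eef_pos: [479.1, 98.5, 158.3]
eef_rot: [1.0, 0.001, 0.0, -0.0]
contact_force: [0.6, -0.2, 0.1]
width: 0.8
```

```bash
python3 - <<'E'
from h import *
b=optics.camera("side");cv2.imwrite("pics/s6.png",cv2.resize(b[130:210,260:360],None,fx=7,fy=7,interpolation=cv2.INTER_CUBIC))
b=optics.camera("scene");cv2.imwrite("pics/c6.png",cv2.resize(b[150:310,230:400],None,fx=4,fy=4,interpolation=cv2.INTER_CUBIC))
s=bot.read_state();print(s["t"],s["eef_pos"],s["contact_force"],s["width"])
E
```

```text
8.25 [482.36462866 100.30536493 161.47673923] [ 1.04134189 -0.1109658  -0.2426574 ] 0.8044272541852827
```

View pics/s6.png

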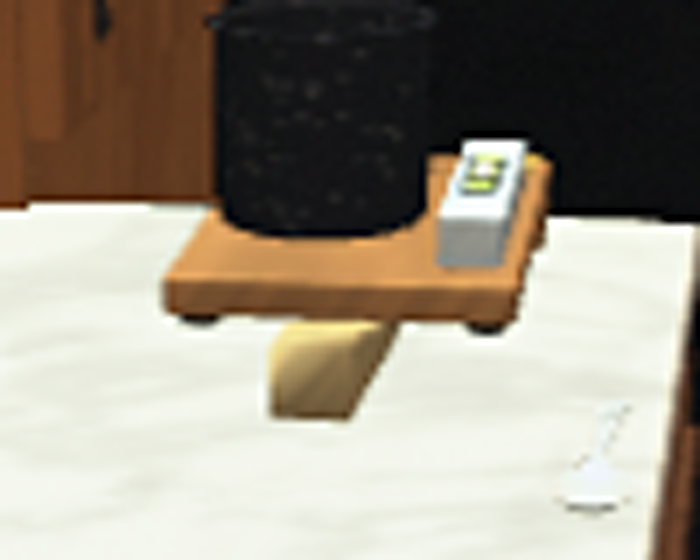

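View pics/c6.png

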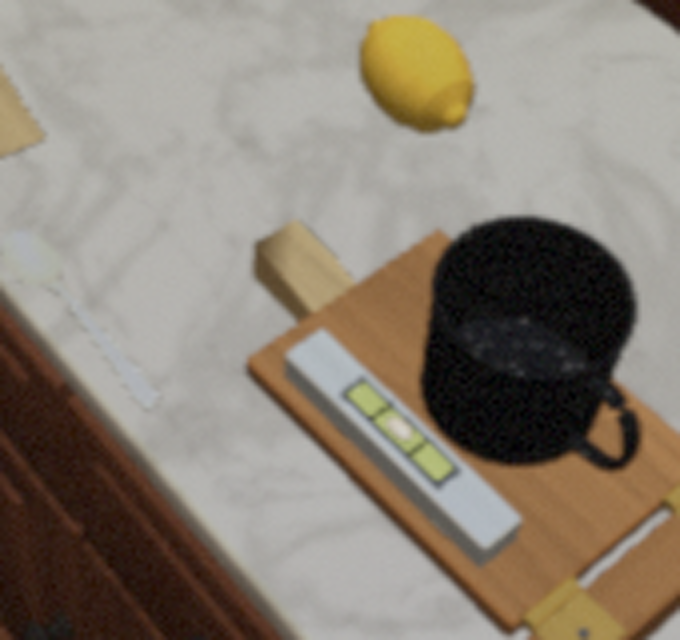

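>>> drive_tool(
  commands=[
    {"translation": [0, 0, 0], "yaw": 0, "jaw": 0.8},
    {"translation": [0, 0, 0], "yaw": 0, "jaw": 0.8},
    {"translation": [0, 0, 0], "yaw": 0, "jaw": 0.8},
    {"translation": [0, 0, 0], "yaw": 0, "jaw": 0.8},
    {"translation": [0, 0, 0], "yaw": 0, "jaw": 0.8},
    {"translation": [0, 0, 0], "yaw": 0, "jaw": 0.8},
    {"translation": [0, 0, 0], "yaw": 0, "jaw": 0.8},
    {"translation": [0, 0, 0], "yaw": 0, "jaw": 0.8},
    {"translation": [0, 0, 0], "yaw": 0, "jaw": 0.8},
    {"translation": [0, 0, 0], "yaw": 0, "jaw": 0.8},
  ],
)

```text
t: 9.5
eef_pos: [479.5, 97.6, 156.4]
eef_rot: [1.0, 0.001, 0.0, -0.0]
contact_force: [0.7, 0.7, -0.4]
width: 0.802
```

```bash
python3 - <<'E'
from h import *
b=optics.camera("scene");cv2.imwrite("pics/c7.png",cv2.resize(b[90:310,180:420],None,fx=2.7,fy=2.7,interpolation=cv2.INTER_CUBIC))
E
```

```text
(no output)
```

View pics/c7.png

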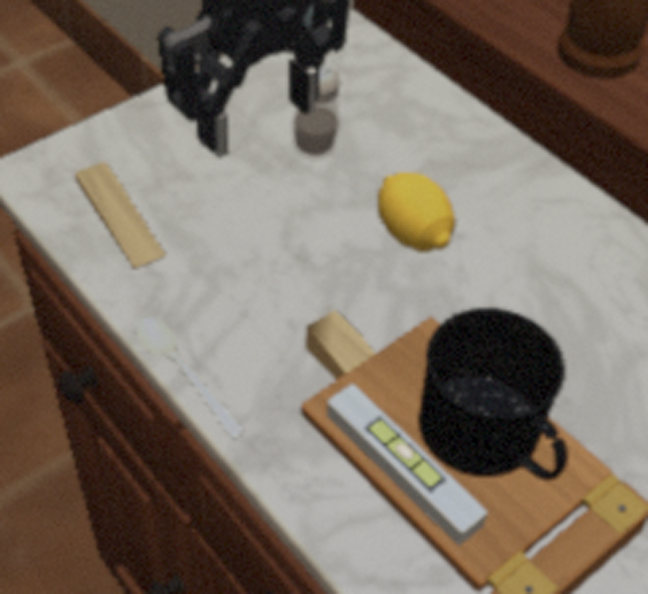

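The bubble sits between the lines at about (404,452), and the wedge, mug, lemon, shaker and thin wedge are all in place.

```bash
python3 -c "
from station import bot
print(bot.finish_job())"
```

```text
the job is handed in; nothing more can be done
None
```

The stout wedge is under the middle of the board's low end, the spirit level's bubble stands between its two black lines, and I handed the job in at about 9.6 s.

- **What I did:** I found the wedge and board edge in the camera images and gripped the stout wedge by its block. I pushed it in tip first along the dresser, then opened the gripper and lifted clear.
- **After release:** The bubble looked centred right after letting go and again about 1.3 s later. The wedge lay flat and had not crept. Its grip block was about 47 mm outside the edge and within a few mm of its middle, from the tool position and a board-edge fit good to about 5 mm.
- **Other objects:** The mug was still standing on the board. The thin wedge, shaker and lemon looked untouched in the last picture. The arm was clear, with contact force around 1 N or less.
- **Disagreement:** My first fit of the board edge was off by about 6 mm along y. I corrected it with an overlay before pushing. No final check failed.

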